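Put the condiments back on their own mats on the fold-down shelf

TASK

After the shelf was wiped, everything was put back on the wrong mat: swap things round, parking on a free bit of shelf where you need to, until the steel cup stands on the cork coaster, the pepper grinder on the blue tile, the sauce dish on the bamboo board and the soy sauce bottle on the black drip mat. Each must end upright in the middle of its mat; set them down gently, never drop or tip them, and leave the wooden spoon and the drawer unit alone.

Things in the scene. Friction and masses are not known exactly. Their poses are not given: they have to be found in the camera images.
- cup: Plain stainless steel cup without a handle, open at the top: 66 mm across at the rim, 62 mm near the foot, 80 mm tall, 100 to 190 g. Origin at the centre of its underside, z up.
- dish: Small round white ceramic sauce dish with nearly straight sides, empty: 66 mm across at the rim, 63 mm across 6 mm above its foot, 32 mm tall, wall 4.5 mm, blue inner floor, 95 to 180 g. Origin at the centre of its underside, z up.
- grinder: Glass pepper grinder, dark inside: steel foot 54 mm across, waisted glass body 51 to 44 mm across, and a fluted steel twist top 45 mm across from 88 to 122 mm above the underside, doming in to 132 mm, with a nut 12 mm wide on it up to 138 mm. The top does not turn in this job, so it may be gripped. 210 to 380 g. Origin at the centre of its underside, z up.
- soy_bottle: Closed amber glass soy sauce bottle with a blank white band: body 54 mm across up to 66 mm high, shoulders drawing in to 29 mm across at 90 mm, red screw cap 33 mm across from 92 to 128 mm (its top). 200 to 370 g. Origin at the centre of its underside, z up.
- cork_coaster: Round brown cork coaster, 106 mm across, 6 mm thick, fixed to the shelf: the place of the steel cup. Origin at the centre of its underside, on the shelf (z = 0), so its top is at 6 mm.
- bamboo_board: Small oblong pale bamboo board with dark joint lines, 136 mm along its own x, 104 mm along its y, 6 mm thick, fixed to the shelf: the place of the sauce dish. Origin at the centre of its underside, on the shelf.
- blue_tile: Square blue glazed tile with a thin white border line, 104 by 104 mm, 6 mm thick, fixed to the shelf: the place of the pepper grinder. Origin at the centre of its underside, on the shelf.
- drip_mat: Round black silicone drip mat, 106 mm across, 6 mm thick, fixed to the shelf: the place of the soy sauce bottle. Origin at the centre of its underside, on the shelf.
- spoon: Wooden spoon, bystander, loose: 170 mm long along its own x (from x = -85 mm, handle end, to +85 mm, bowl end), bowl 48 mm wide, at most 12 mm high, lying on the bare shelf. Origin on the shelf, halfway along its length. Wherever none of the listed things stands, the shelf is bare and free.
- drawers: White plastic drawer unit, bystander, its housing fixed to the shelf at the robot's left: 200 mm along its own x, 160 mm along its y, 130 mm tall; the blue tray below and the drawer above slide loosely out of its front (its own -x side, which faces away from the robot) and may stand up to 70 mm open. Origin at the centre of its underside..

How it is judged:
At the end, for the whole second after the job is handed in: Cup on cork coaster, grinder on blue tile, dish on bamboo board, soy bottle on drip mat: each within 15 mm of its mat's centre, underside 2 to 11 mm above the shelf (mats are 6 mm thick), within 0.12 rad of upright, released and at rest; spoon within 20 mm of its start (horizontal distance between cup and cork_coaster below 0.015 m and z of cup in the frame of cork_coaster between 0.002 and 0.011 m and angle between each of cup, dish, grinder, soy_bottle's own z axis and vertical below 0.12 rad and linear speed of each of cup, dish, grinder, soy_bottle below 0.02 m/s and angular speed of each of cup, dish, grinder, soy_bottle below 0.2 rad/s and horizontal distance between dish and bamboo_board below 0.015 m and z of dish in the frame of bamboo_board between 0.002 and 0.011 m and horizontal distance between grinder and blue_tile below 0.015 m and z of grinder in the frame of blue_tile between 0.002 and 0.011 m and horizontal distance between soy_bottle and drip_mat below 0.015 m and z of soy_bottle in the frame of drip_mat between 0.002 and 0.011 m and distance of spoon from where it was at the start of the episode below 0.02 m); the robot touches nothing.
It fails at once if one of the four things tips over (leans more than about 34 degrees) (angle between any of cup, dish, grinder, soy_bottle's own z axis and vertical above 0.6 rad).
It fails at once if one of the four things is dropped or flung (moves faster than 0.6 m/s while not in the fingers) ((linear speed of cup above 0.6 m/s and contact force between cup and the fingers below 0.1 N) or (linear speed of dish above 0.6 m/s and contact force between dish and the fingers below 0.1 N) or (linear speed of grinder above 0.6 m/s and contact force between grinder and the fingers below 0.1 N) or (linear speed of soy_bottle above 0.6 m/s and contact force between soy_bottle and the fingers below 0.1 N)).
It fails at once if the wooden spoon is shifted by more than 20 mm (distance of spoon from where it was at the start of the episode above 0.02 m).
It fails at once if the robot pushes against the drawer unit with more than 5 N (contact force between drawers and the arm above 5 N or contact force between drawers and the fingers above 5 N).
It also fails if it takes over 144 s, if anything falls off the work surface, if the arm or the gripper's body presses on something with over 40 N, if the wrist force passes 120 N, or if a joint passes its speed limit or range.

ROBOT

A 6-joint arm with a two-finger parallel gripper is mounted at the origin on the work surface. World frame = base frame: x ahead of the robot, y to its left, z up, the work surface at z = 0. Lengths are in m, angles in rad, forces in N, time in s.
With the tool pointing down it reaches from about 0.3 to 0.875 m from the base axis. Payload 6.4 kg.
Tool frame: the origin (TCP) lies midway between the tips of the shut fingers; the grasp point (between the pads) lies 19 mm behind it (grip_depth is the distance from the TCP to the grasp point, in m); z points along the fingers, y is the line along which they close (so a half turn about z gives the same grasp; the last joint's range is limited). The gripper opens to 88 mm and grips with 3 to 60 N. Pads are 18 mm wide; open, the fingers measure 123 mm over their backs; the gripper's body (75 mm by 187 mm) begins 45 mm behind the grasp point.
Start: joints at [-1.348, 0.181, 1.607, -0, 1.354, -0.206], TCP at [0.239, -0.523, 0.205] pointing down, gripper open.
Joint ranges: [-2.99, 2.99], [-0.89, 2.07], [0.3, 2.58], [-1.14, 4.28], [0, 2.63], [-3.12, 3.12]. Speed limits (rad/s): [2.57, 2.57, 3.01, 3.14, 3.14, 3.14].

INTERFACE

Orientations are given as [roll, pitch, yaw] about the fixed x, y, z axes, in that order (R = Rz(yaw) Ry(pitch) Rx(roll)).
In Python, from workcell import observe, get_image, get_calibration, hand_in, grip_depth gives the robot as it stands.
- The arm moves only by the tool send_rows, never from a script. Its argument "motion" is a list of rows, each a list of 3 entries, a list of its own where there are three numbers: the turn, a rotation vector about the world's x, y, z in rad, then the shift along the world's x, y, z in mm, then the finger opening in mm, from 0 to 88.1. In form: [[[ax, ay, az], [dx, dy, dz], grip], ...]. A call has 1 to 10 rows; each row shifts and turns the commanded pose from where the row before left it; what a row does not reach is not made up. A row lasts 1/10 s, in which the tool goes at most 50 mm and 8.59 degrees, less where a joint would pass 70% of its speed; a pose out of reach is approached as far as the arm can. A call is refused whole if a number of a shift passes 50 or a number of a turn 0.15, either way. A call with a gripper value outside its range is refused whole. The fingers move at their own pace and stop on an object; "grip_force" is the grip in N (left out, the last holds). Time passes only in rows, so rows that do not move let the fingers close. It gives the time, the measured TCP pose, the force, the opening and the grip force at its end, in the units of the state.
- observe(): the state, without advancing time (a new reading comes with each control period).
- get_image(name): name is "scene" or "top" or "wrist"; returns the picture (400x640x3 uint8, red, green, blue); there is no depth.
- get_calibration(name): a dict with "fx", "fy", "cx", "cy" (pixels), "k1" (the pictures are not rectified: a ray, as slopes to the right and down, at radius r is drawn at 1 + k1 r^2 times it, then the intrinsics apply), "cam_to_world" (4x4, takes a point from camera to world coordinates). Camera axes: x right, y down, z forward; pixel columns grow to the right and rows downward; lengths in m; the calibration is good to about 2 mm. A picture is of the moment at which its call begins: read the wrist's pose just before it. get_calibration takes no time and is no camera call; for the wrist camera it gives the pose at the moment of the call.
- hand_in(): hands the job in; it is judged then, once.
The state is a dict: "t": time; "joint_pos": joint angles; "joint_vel": joint speeds; "joint_efforts": joint torques, N m; "position": TCP position; "eef_rot": TCP orientation; "ft_force": force on the tool from outside, world axes, zero at the start; "torque": the same for the moment, N m; "finger_gap": opening from 0.0 (shut) to 1.0 (fully open); "finger_force": force on a finger pad.
Only numpy, scipy, OpenCV 4.12 (cv2) and the standard library are available. Lean on these libraries where they do the work, as an engineer would, in place of code of your own. Each camera call takes 0.05 s, during which the arm holds its last target. There are 200 camera calls.

## Working session

There is one attempt and no reset: what is moved stays moved. The work goes in short steps, Python scripts to look and compute and a tool call to move; the robot and the scene stay as the last step left them, time stands still between calls to the robot, and variables do not carry over. Pictures are saved under pics/ and viewed, at most 14 in all, crops included, and the job is handed in when it is done.

Besides the shell and the picture viewer there is one more tool, called after "Request:" as name(argument=value, ...) on one line, values as JSON. send_rows: Moves the arm, as the interface text tells. Its arguments: {"type":"object","properties":{"motion":{"type":"array","items":{"type":"array"}},"grip_force":{"type":"number"}},"required":["motion"]}

```bash
ls; mkdir -p pics; cat > h.py <<'E'
import numpy as np, cv2
from workcell import *
def ray(c,u,v):
    # undistort
    x,y=(u-c["cx"])/c["fx"],(v-c["cy"])/c["fy"]
    xd,yd=x,y
    for _ in range(20):
        r2=x*x+y*y; f=1+c["k1"]*r2; x,y=xd/f,yd/f
    T=np.array(c["cam_to_world"]); return T[:3,3],T[:3,:3]@np.array([x,y,1.])
def onz(c,u,v,z):
    o,d=ray(c,u,v); return o+d*(z-o[2])/d[2]
def proj(c,p):
    T=np.array(c["cam_to_world"]); q=T[:3,:3].T@(np.array(p)-T[:3,3]); x,y=q[:2]/q[2]; f=1+c["k1"]*(x*x+y*y)
    return c["fx"]*x*f+c["cx"],c["fy"]*y*f+c["cy"]
def shot(name,fn):
    im=get_image(name); cv2.imwrite(f"pics/{fn}.png",im[:,:,::-1]); return im
E
python3 - <<'E'
from h import *
for n in("top","scene"):
    shot(n,n+"0"); c=get_calibration(n); print({k:np.round(v,3).tolist() for k,v in c.items()})
print(observe(), grip_depth)
E
```

```text
pics
{'fx': 367.846, 'fy': 367.846, 'cx': 322.692, 'cy': 194.228, 'k1': -0.071, 'cam_to_world': [[0.0, -0.993, 0.118, 0.456], [-1.0, -0.001, -0.006, 0.109], [0.006, -0.118, -0.993, 0.753], [0.0, 0.0, 0.0, 1.0]]}
{'fx': 449.215, 'fy': 449.215, 'cx': 327.084, 'cy': 198.543, 'k1': -0.01, 'cam_to_world': [[-0.618, 0.578, -0.532, 1.12], [0.786, 0.455, -0.418, 0.567], [0.0, -0.677, -0.736, 0.871], [0.0, 0.0, 0.0, 1.0]]}
{'t': 0.1, 'joint_pos': array([-1.34828824e+00,  1.81481638e-01,  1.60787641e+00,  3.03181933e-05,
        1.35379834e+00, -2.06294780e-01]), 'joint_vel': array([-2.20445684e-03, -1.97059333e-03, -2.86801372e-03, -6.88855887e-04,
       -8.37487805e-05, -8.59250726e-04]), 'joint_efforts': array([-9.05571000e-06, -4.34824955e+01, -3.42697442e+01,  7.03839585e-02,
        3.40386329e-02, -3.42770761e-05]), 'position': array([ 0.23898598, -0.52241183,  0.20430717]), 'eef_rot': array([-3.14006814e+00, -3.49275996e-04,  4.28796049e-01]), 'ft_force': array([ 0.04251399,  0.0905029 , -0.32165706]), 'torque': array([ 1.37819387e-02, -1.22761788e-03, -8.84263166e-05]), 'finger_force': 0.0, 'finger_gap': 0.9989432673648027} 0.0187
```

View pics/top0.png

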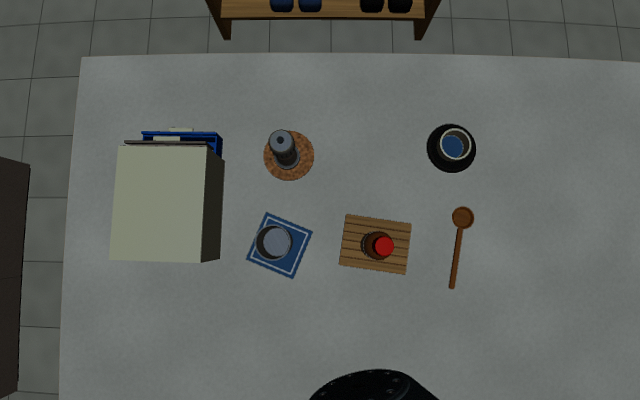

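View pics/scene0.png

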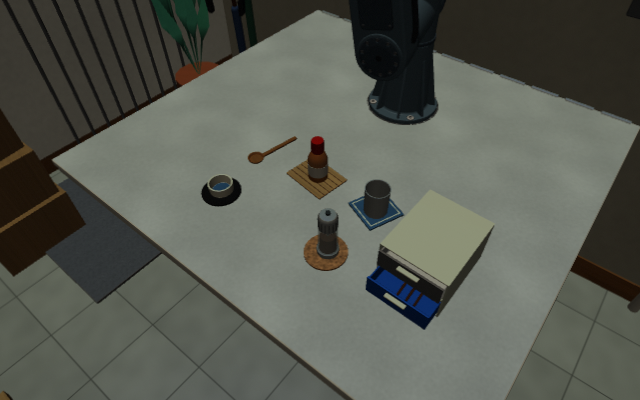

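The top view shows the grinder on the cork at (289,155), the dish on the drip mat at (451,148), the cup on the tile at (278,243) and the bottle on the bamboo at (376,244). The spoon is near (458,247), and the drawer unit is at left with its trays open towards the top of the picture. The scene view agrees.

```bash
cat > meas.py <<'E'
from h import *
def W(c,pts,z): return np.array([onz(c,u,v,z)[:2] for u,v in pts])
def big(m,roi):
    k=np.zeros_like(m); x0,y0,x1,y1=roi; k[y0:y1,x0:x1]=m[y0:y1,x0:x1]
    cs,_=cv2.findContours(k.astype(np.uint8)*255,cv2.RETR_EXTERNAL,cv2.CHAIN_APPROX_NONE)
    return max(cs,key=cv2.contourArea)[:,0,:].astype(float) if cs else np.zeros((1,2))
def circ(P):
    c,r=cv2.minEnclosingCircle((P*1000).astype(np.float32)); return np.round(c,1),round(2*r,1)
def rect(P):
    return cv2.minAreaRect((P*1000).astype(np.float32))
E
python3 - <<'E'
from meas import *
im=cv2.imread("pics/top0.png"); c=get_calibration("top")
hsv=cv2.cvtColor(im,cv2.COLOR_BGR2HSV).astype(int); H,S,V=hsv[...,0],hsv[...,1],hsv[...,2]
brown=((H<25)&(S>70)&(V>40)); 
print("cork",circ(W(c,big(brown,(250,120,330,190)),.006)))
print("bamboo",rect(W(c,big(brown,(330,205,420,285)),.006)))
print("spoon",rect(W(c,big(brown,(430,195,490,300)),.006)))
blue=(H>95)&(H<125)&(S>90)
print("tile",rect(W(c,big(blue,(235,205,322,285)),.006)))
dark=V<60
print("mat",circ(W(c,big(dark,(415,110,490,185)),.006)))
red=((H<6)|(H>174))&(S>150)&(V>110)
print("cap",circ(W(c,big(red,(340,220,410,270)),.134)))
white=(S<80)&(V>100)
p=big(white,(432,124,474,166)); print("dishrim",circ(W(c,p,.038)))
big_=cv2.resize(np.hstack([im[110:290,235:325],im[110:290,330:500]]),None,fx=3,fy=3,interpolation=cv2.INTER_CUBIC); cv2.imwrite("pics/crop0.png",big_)
for n,(x0,y0,x1,y1) in dict(drawtop=(108,130,226,266)).items():
  for z in (.13,): print(n,rect(W(c,[(118,146),(206,152),(201,262),(110,260)],z)), W(c,[(118,146),(206,152),(201,262),(110,260)],z).round(3).tolist())
print(W(c,[(222,133),(142,133),(222,155)],.03).round(3).tolist())
E
```

```text
cork (array([626.1, 175.3]), 105.3)
bamboo ((443.64166259765625, -1.8431320190429688), (135.9438934326172, 102.96688079833984), 81.45372009277344)
spoon ((436.3045349121094, -178.67913818359375), (44.600093841552734, 167.5398406982422), 85.5688705444336)
tile ((441.242431640625, 192.41236877441406), (83.08287811279297, 82.66908264160156), 67.54378509521484)
mat (array([ 642.6, -165.8]), 106.2)
cap (array([441.8,   2.2]), 30.6)
dishrim (array([ 643.9, -162.8]), 64.2)
drawtop ((514.917236328125, 388.2918701171875), (159.3538818359375, 199.1791229248047), 89.48965454101562) [[0.615, 0.467], [0.603, 0.308], [0.415, 0.31], [0.416, 0.468]]
[[0.666, 0.309], [0.668, 0.475], [0.621, 0.307]]
```

View pics/crop0.png

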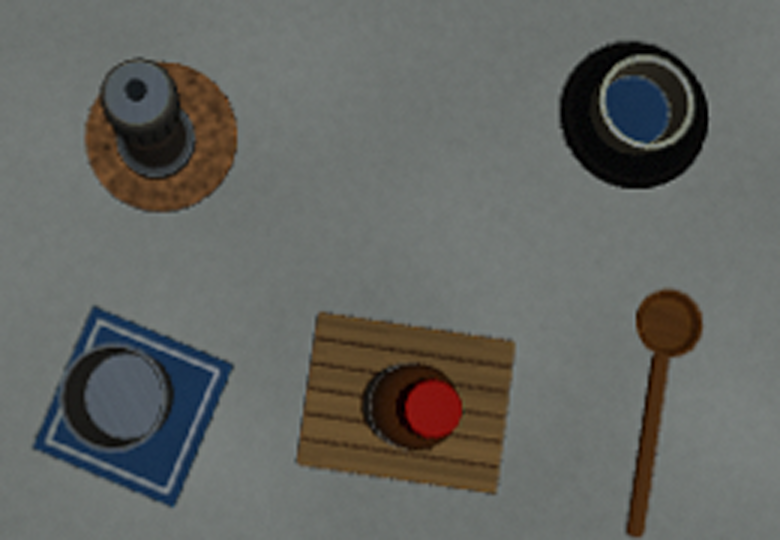

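The crop gives the tile corners, the cup rim centre at about (274,242.7) and the grinder nut at about (280.3,140) in full-image pixels. The cork, mat, bamboo and spoon sizes check out. The tile mask only covered the inside of the white border, so I'll redo it from its corners.

```bash
python3 - <<'E'
from meas import *
c=get_calibration("top")
f=lambda x,y:(235+(x+.5)/3-.5,110+(y+.5)/3-.5)
P=W(c,[f(95,307),f(233,366),f(173,505),f(35,448)],.006); print("tile",rect(P),P.mean(0))
t=np.linspace(0,6.28,40)
print("cup rim",circ(W(c,[f(117+54*np.cos(a),398+53*np.sin(a)) for a in t],.086)))
print("grinder nut",W(c,[f(136,90)],.144)*1000, "topdome", W(c,[f(141,96)],.128)*1000)
g=lambda x,y:(330+(x-270+.5)/3-.5,110+(y+.5)/3-.5)
print("dish rim",circ(W(c,[g(647+47*np.cos(a),101+47*np.sin(a)) for a in t],.038)))
print("cap",circ(W(c,[g(433+29.5*np.cos(a),408+30*np.sin(a)) for a in t],.134)))
# second view: scene, cap centre and nut
c=get_calibration("scene")
print("scene cap side z?", W(c,[(317.5,141)],.134)*1000, "nut",W(c,[(328,210)],.144)*1000)
E
```

```text
tile ((440.8212585449219, 191.85055541992188), (101.78434753417969, 102.39258575439453), 67.04375457763672) [0.44118725 0.19151324]
cup rim (array([447.7, 192.8]), 65.0)
grinder nut [[621.23959534 177.49209948]] topdome [[622.00639701 176.33802269]]
dish rim (array([ 644.2, -163.3]), 66.7)
cap (array([442.6,   2.2]), 33.4)
scene cap side z? [[446.80829352   6.21018799]] nut [[619.48768787 175.39218192]]
```

Request:
send_rows(motion=[[[0,0,0.142],[10,10,0],88],[[0,0,0.143],[20,18,0],88],[[0,0,0.143],[30,27,0],88],[[0,0,0.143],[33,30,0],88],[[0,0,0.143],[33,30,0],88],[[0,0,0.143],[33,30,0],88],[[0,0,0.143],[33,30,0],88],[[0,0,0.142],[33,30,0],88],[[0,0,0],[33,30,0],88],[[0,0,0],[33,30,0],88]])

```text
t: 1.1
position: [0.531, -0.2563, 0.2047]
eef_rot: [-3.141, -0.0, 1.571]
ft_force: [0.2, -0.9, 0.7]
finger_gap: 0.998
finger_force: 0.0
```

Request:
send_rows(motion=[[[0,0,0],[30,25,0],88],[[0,0,0],[30,25,0],88],[[0,0,0],[28,23,0],88],[[0,0,0],[18,15,0],88],[[0,0,0],[7,6,-10],88],[[0,0,0],[0,0,-30],88],[[0,0,0],[0,0,-30],88],[[0,0,0],[0,0,-30],88],[[0,0,0],[0,0,-20],88],[[0,0,0],[0,0,0],88]])

```text
t: 2.1
position: [0.6393, -0.1633, 0.0801]
eef_rot: [-3.134, -0.003, 1.57]
ft_force: [0.2, 0.7, 0.3]
finger_gap: 1.0
finger_force: 0.0
```

```bash
python3 - <<'E'
from h import *
o=observe();print(o["position"],o["eef_rot"])
c=get_calibration("wrist"); shot("wrist","w1"); print(np.round(c["cam_to_world"],3).tolist())
print("dish rim centre proj",proj(c,[.644,-.163,.038]))
E
```

```text
[ 0.63930198 -0.16334859  0.08010699] [-3.13368254 -0.003229    1.56997448]
[[1.0, 0.002, -0.007, 0.64], [-0.0, -0.962, -0.274, -0.093], [-0.007, 0.274, -0.962, 0.26], [0.0, 0.0, 0.0, 1.0]]
dish rim centre proj (np.float64(325.8463274277008), np.float64(211.84879399641582))
```

View pics/w1.png

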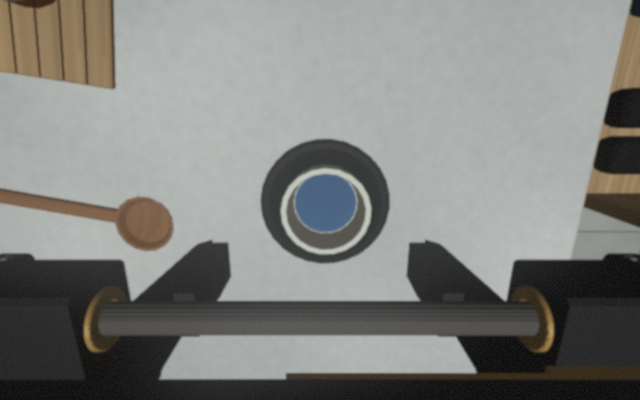

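The wrist view shows the dish rim centred at about (326,210). My estimate projects to (326,212), so it agrees. Next I descend and grip.

Request:
send_rows(motion=[[[0,0,0],[3,0,-5],88],[[0,0,0],[2,0,-15],88],[[0,0,0],[0,0,-20],88],[[0,0,0],[0,0,-15],88],[[0,0,0],[0,0,-10],88],[[0,0,0],[0,0,-5],88],[[0,0,0],[0,0,0],88]])

```text
t: 2.85
position: [0.6477, -0.1638, 0.0144]
eef_rot: [-3.141, -0.0, 1.571]
ft_force: [0.3, -0.2, -0.5]
finger_gap: 1.001
finger_force: 0.0
```

Request:
send_rows(grip_force=15, motion=[[[0,0,0],[-4,0,-4],88],[[0,0,0],[0,0,0],80],[[0,0,0],[0,0,0],74],[[0,0,0],[0,0,0],68],[[0,0,0],[0,0,0],60],[[0,0,0],[0,0,0],55],[[0,0,0],[0,0,0],55],[[0,0,0],[0,0,0],55],[[0,0,0],[0,0,0],55]])

```text
t: 3.75
position: [0.6441, -0.164, 0.0111]
eef_rot: [-3.142, 0.0, 1.571]
ft_force: [0.2, -0.2, 0.8]
finger_gap: 0.624
finger_force: 0.0
```

```bash
python3 - <<'E'
from h import *
o=observe();print(o["position"],o["finger_gap"],o["finger_force"])
a=shot("wrist","w2");b=shot("top","t2"); s=shot("scene","s2")
cv2.imwrite("pics/j2.png",np.hstack([cv2.resize(a,(400,300)),cv2.resize(b[90:270,400:640],(400,300))])[:,:,::-1])
E
```

```text
[ 0.64408936 -0.16396876  0.01109307] 0.6244141215868515 0.0
```

View pics/j2.png

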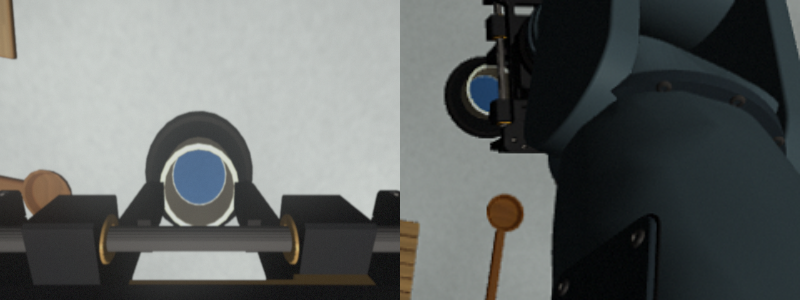

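The left panel shows the fingertips closed just behind the dish, with the rim still sitting forward of them (towards +y). I need to measure where the dish is now.

```bash
python3 - <<'E'
from meas import *
c=get_calibration("wrist"); im=cv2.imread("pics/w2.png")
hsv=cv2.cvtColor(im,cv2.COLOR_BGR2HSV).astype(int); H,S,V=hsv[...,0],hsv[...,1],hsv[...,2]
blue=(H>95)&(H<125)&(S>90); p=big(blue,(200,150,450,320)); r=cv2.minEnclosingCircle(p.astype(np.float32)); print(r)
print("floor circle at z=.011",circ(W(c,p,.011)))
print("TCP px",proj(c,[.644,-.164,.011]),"grasp",proj(c,[.644,-.164,.03]))
cv2.imwrite("pics/z2.png",cv2.resize(im[130:330,180:460],None,fx=2.8,fy=2.8))
E
```

```text
((318.2911376953125, 233.0), 39.90991973876953)
floor circle at z=.011 (array([ 643.7, -164.3]), 47.5)
TCP px (np.float64(318.8113397419834), np.float64(233.85731956951855)) grasp (np.float64(318.87878652949547), np.float64(246.97790303600888))
```

View pics/z2.png

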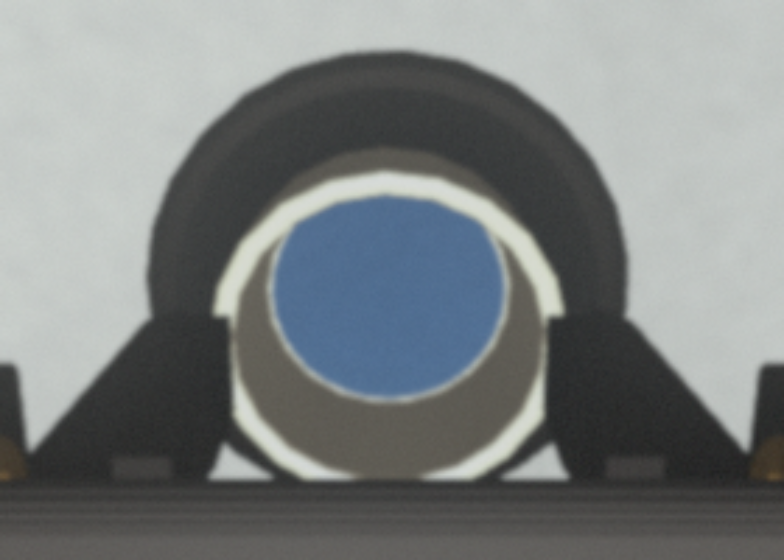

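```bash
python3 - <<'E'
from meas import *
c=get_calibration("wrist")
# rigid to the tool: relative to current TCP (.644,-.164,.011)
T=np.array([.6441,-.1640,.0111])
L=[("w1 left tip inner",229,242),("w1 left outer",205,242),("w1 right",408,242),("w2 left",261.4,243.6),("w2 right",180+550/2.8,243.6),("w2 left outer",180+150/2.8,243.6)]
for n,u,v in L:
    o,d=ray(c,u,v)
    for y in (-.155,-.164,-.173):
        p=o+d*(y-o[1])/d[1]; print(n,y,((p-T)*1000).round(1))
im=cv2.imread("pics/w1.png"); cv2.imwrite("pics/z1.png",cv2.resize(im[220:340,80:560],None,fx=1.66,fy=1.66))
E
```

```text
w1 left tip inner -0.155 [-43.9   9.   33.3]
w1 left tip inner -0.164 [-50.2   0.   12.2]
w1 left tip inner -0.173 [-56.4  -9.   -8.9]
w1 left outer -0.155 [-55.6   9.   33.3]
w1 left outer -0.164 [-63.5   0.   12.2]
w1 left outer -0.173 [-71.5  -9.   -8.9]
w1 right -0.155 [43.3  9.  33.2]
w1 right -0.164 [49.6  0.  12.1]
w1 right -0.173 [55.9 -9.  -9. ]
w2 left -0.155 [-27.8   9.   35.2]
w2 left -0.164 [-31.7   0.   14.4]
w2 left -0.173 [-35.7  -9.   -6.4]
w2 right -0.155 [27.6  9.  35.2]
w2 right -0.164 [31.6  0.  14.3]
w2 right -0.173 [35.7 -9.  -6.5]
w2 left outer -0.155 [-41.2   9.   35.2]
w2 left outer -0.164 [-47.1   0.   14.4]
w2 left outer -0.173 [-52.9  -9.   -6.4]
```

View pics/z1.png

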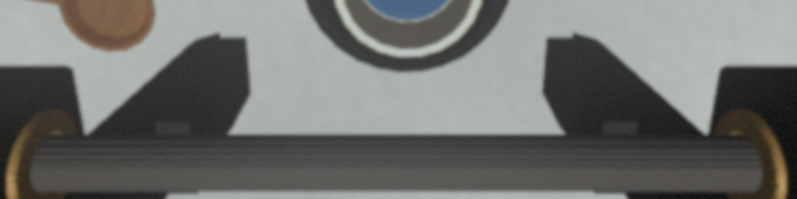

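The finger-edge geometry puts the real tips about 34 mm above the reported TCP: x = ±44 at full opening and ±27.7 at the 55 mm command. They therefore closed above the rim without touching anything, which fits the zero force. I'll open and probe downward gently, watching the force.

Request:
send_rows(motion=[[[0,0,0],[0,0,0],88],[[0,0,0],[0,0,0],88],[[0,0,0],[0,0,0],88],[[0,0,0],[0,0,-3],88],[[0,0,0],[0,0,-2],88],[[0,0,0],[0,0,-1],88],[[0,0,0],[0,0,0],88]])

```text
t: 4.6
position: [0.6438, -0.1639, 0.0047]
eef_rot: [-3.141, -0.0, 1.571]
ft_force: [-0.1, 0.2, 0.0]
finger_gap: 1.004
finger_force: 0.0
```

Request:
send_rows(motion=[[[0,0,0],[0,0,-1],88],[[0,0,0],[0,0,-1],88],[[0,0,0],[0,0,0],88]])

```text
t: 4.9
position: [0.644, -0.1639, 0.003]
eef_rot: [-3.141, -0.0, 1.571]
ft_force: [-0.2, 0.2, -0.4]
finger_gap: 0.999
finger_force: 0.0
```

Request:
send_rows(motion=[[[0,0,0],[0,0,-2],88],[[0,0,0],[0,0,-3],88],[[0,0,0],[0,0,-3],88],[[0,0,0],[0,0,-2],88],[[0,0,0],[0,0,0],88]])

```text
t: 5.4
position: [0.6437, -0.1638, -0.0075]
eef_rot: [-3.141, -0.0, 1.571]
ft_force: [-0.3, 0.6, -0.1]
finger_gap: 1.001
finger_force: 0.0
```

Request:
send_rows(motion=[[[0,0,0],[0,0,-2],88],[[0,0,0],[0,0,-2],88],[[0,0,0],[0,0,-1],88],[[0,0,0],[0,0,0],88]])

```text
t: 5.8
position: [0.644, -0.1639, -0.0121]
eef_rot: [-3.141, -0.0, 1.571]
ft_force: [0.2, 0.5, 0.4]
finger_gap: 1.0
finger_force: 0.0
```

Request:
send_rows(motion=[[[0,0,0],[0,0,-2],88],[[0,0,0],[0,0,-2],88],[[0,0,0],[0,0,0],88]])

```text
t: 6.1
position: [0.6438, -0.1638, -0.0163]
eef_rot: [-3.141, -0.0, 1.571]
ft_force: [-0.6, -0.0, -0.2]
finger_gap: 1.0
finger_force: 0.0
```

Request:
send_rows(motion=[[[0,0,0],[0,0,-2],88],[[0,0,0],[0,0,-2],88],[[0,0,0],[0,0,0],88]])

```text
t: 6.4
position: [0.6438, -0.1639, -0.0203]
eef_rot: [-3.141, -0.0, 1.571]
ft_force: [1.4, 0.4, -0.2]
finger_gap: 0.999
finger_force: 0.0
```

```bash
python3 - <<'E'
from h import *
o=observe();print(o["position"],o["ft_force"]); c=get_calibration("wrist"); print(c["cam_to_world"][:3,3] if hasattr(c["cam_to_world"],"shape") else c["cam_to_world"])
a=shot("wrist","w3");b=shot("scene","s3")
cv2.imwrite("pics/j3.png",np.hstack([cv2.resize(a[150:330,180:460],(400,300)),cv2.resize(b[90:240,140:340],(400,300),interpolation=cv2.INTER_CUBIC)])[:,:,::-1])
E
```

```text
[ 0.64378236 -0.1638531  -0.02032707] [ 1.39616038  0.39310208 -0.1568761 ]
[ 0.64341519 -0.09247369  0.15938852]
```

View pics/j3.png

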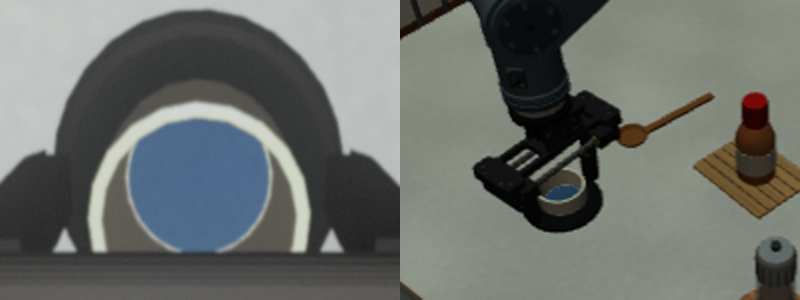

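The fingers now straddle the dish in both panels, so the reported TCP lies about 34 mm below the real tips. Closing on the dish.

Request:
send_rows(grip_force=15, motion=[[[0,0,0],[0,0,0],80],[[0,0,0],[0,0,0],74],[[0,0,0],[0,0,0],68],[[0,0,0],[0,0,0],62],[[0,0,0],[0,0,0],58],[[0,0,0],[0,0,0],58],[[0,0,0],[0,0,0],58]])

```text
t: 7.2
position: [0.6441, -0.164, -0.0198]
eef_rot: [3.141, 0.0, 1.571]
ft_force: [0.4, -0.2, 1.1]
finger_gap: 0.737
finger_force: 15.0
```

Request:
send_rows(grip_force=20, motion=[[[0,0,0],[0,0,2],55],[[0,0,0],[0,0,5],55],[[0,0,0],[0,0,10],55],[[0,0,0],[0,0,13],55],[[0,0,0],[0,0,10],55],[[0,0,0],[0,0,0],55]])

```text
t: 7.8
position: [0.646, -0.1647, 0.0231]
eef_rot: [3.137, 0.002, 1.571]
ft_force: [0.3, -0.5, -0.6]
finger_gap: 0.732
finger_force: 20.0
```

Request:
send_rows(motion=[[[0,0,0],[-2,8,0],55],[[0,0,0],[-3,20,0],55],[[0,0,0],[-4,28,0],55],[[0,0,0],[-4,30,0],55],[[0,0,0],[-4,30,0],55],[[0,0,0],[-4,26,0],55],[[0,0,0],[-2,15,0],55],[[0,0,0],[-1,7,0],55],[[0,0,0],[0,0,0],55],[[0,0,0],[0,0,0],55]])

```text
t: 8.8
position: [0.6203, -0.0006, 0.0201]
eef_rot: [3.141, 0.0, 1.571]
ft_force: [-0.3, 0.2, -2.0]
finger_gap: 0.737
finger_force: 20.0
```

```bash
python3 - <<'E'
from h import *
o=observe();print(o["position"],o["ft_force"],o["eef_rot"])
b=shot("scene","s4")
cv2.imwrite("pics/j4.png",cv2.resize(b[90:270,140:400],None,fx=2.5,fy=2.5,interpolation=cv2.INTER_CUBIC)[:,:,::-1])
E
```

```text
[ 6.20316234e-01 -5.90239584e-04  2.01270373e-02] [-0.32676585  0.24373774 -2.00547014] [3.14135380e+00 4.00249448e-04 1.57054674e+00]
```

View pics/j4.png

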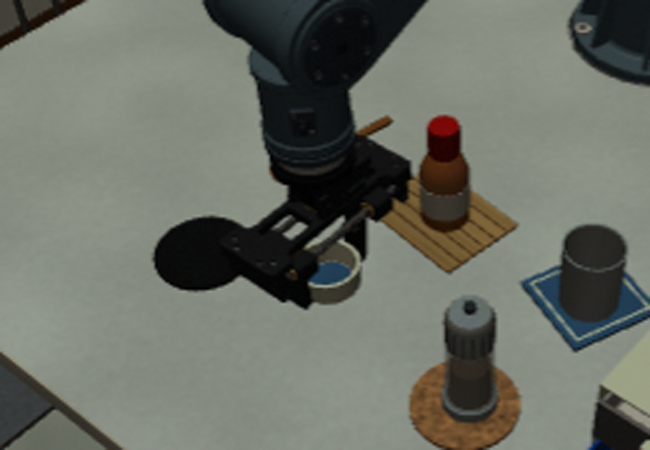

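The dish is held level and is clear of everything else. I lower it onto the bare shelf, where TCP should read about -0.0255.

Request:
send_rows(motion=[[[0,0,0],[0,0,-8],55],[[0,0,0],[0,0,-14],55],[[0,0,0],[0,0,-12],55],[[0,0,0],[0,0,-6],55],[[0,0,0],[0,0,-3],55],[[0,0,0],[0,0,-1],55],[[0,0,0],[0,0,0],55]])

```text
t: 9.55
position: [0.6203, 0.0001, -0.0238]
eef_rot: [3.141, 0.0, 1.571]
ft_force: [0.8, 0.6, -3.1]
finger_gap: 0.736
finger_force: 20.0
```

Request:
send_rows(motion=[[[0,0,0],[0,0,-1],55],[[0,0,0],[0,0,0],55],[[0,0,0],[0,0,0],62],[[0,0,0],[0,0,0],66],[[0,0,0],[0,0,0],72],[[0,0,0],[0,0,0],80],[[0,0,0],[0,0,0],88],[[0,0,0],[0,0,0],88]])

```text
t: 10.35
position: [0.6202, 0.0, -0.0248]
eef_rot: [3.141, 0.0, 1.571]
ft_force: [-0.3, -0.2, -0.9]
finger_gap: 1.0
finger_force: 0.0
```

Request:
send_rows(motion=[[[0,0,0],[0,0,5],88],[[0,0,0],[0,0,15],88],[[0,0,0],[0,0,25],88],[[0,0,0],[0,0,35],88],[[0,0,0],[0,0,35],88],[[0,0,0],[-5,0,30],88],[[0,0,0],[-20,0,15],88],[[0,0,0],[-30,0,5],88],[[0,0,0],[-35,1,0],88],[[0,0,0],[-35,1,0],88]])

```text
t: 11.35
position: [0.4944, 0.002, 0.1417]
eef_rot: [3.139, 0.001, 1.571]
ft_force: [-1.1, -1.4, 0.2]
finger_gap: 1.002
finger_force: 0.0
```

Request:
send_rows(motion=[[[0,0,0],[-30,0,0],88],[[0,0,0],[-15,0,0],88],[[0,0,0],[-7,0,-5],88],[[0,0,0],[0,0,-15],88],[[0,0,0],[0,0,-20],80],[[0,0,0],[0,0,-20],70],[[0,0,0],[0,0,-12],60],[[0,0,0],[0,0,-5],60],[[0,0,0],[0,0,0],60],[[0,0,0],[0,0,0],60]])

```text
t: 12.35
position: [0.4438, 0.0019, 0.0638]
eef_rot: [3.141, 0.0, 1.571]
ft_force: [-0.3, 0.2, -0.6]
finger_gap: 0.676
finger_force: 0.0
```

```bash
python3 - <<'E'
from meas import *
o=observe();print(o["position"],o["ft_force"],o["eef_rot"])
c=get_calibration("wrist"); im=shot("wrist","w5")[:,:,::-1]
hsv=cv2.cvtColor(np.ascontiguousarray(im),cv2.COLOR_BGR2HSV).astype(int); H,S,V=hsv[...,0],hsv[...,1],hsv[...,2]
red=((H<6)|(H>174))&(S>150)&(V>80); p=big(red,(200,0,450,400)); print(p.min(0),p.max(0)); print(circ(W(c,p,.134)))
print(proj(c,[.4430,.002,.134]))
c=get_calibration("top"); im=shot("top","t5")[:,:,::-1]; hsv=cv2.cvtColor(np.ascontiguousarray(im),cv2.COLOR_BGR2HSV).astype(int); H,S,V=hsv[...,0],hsv[...,1],hsv[...,2]
p=big((H>95)&(H<125)&(S>90),(322,110,410,205)); print("dish floor",circ(W(c,p,.005)))
E
```

```text
[0.44382404 0.00186594 0.06379667] [-0.31145882  0.2318409  -0.6388821 ] [3.14051839e+00 3.11708945e-04 1.57085528e+00]
[275. 262.] [355. 300.]
(array([442.1,   5.1]), 31.1)
(np.float64(317.4979915250294), np.float64(301.2519606578621))
dish floor (array([620.3,   0.7]), 48.5)
```

The dish is parked at (620,1) and the bottle cap sits between the fingers. I grip the cap and lift.

Request:
send_rows(grip_force=35, motion=[[[0,0,0],[-1,0,0],50],[[0,0,0],[0,0,0],42],[[0,0,0],[0,0,0],36],[[0,0,0],[0,0,0],30],[[0,0,0],[0,0,0],24],[[0,0,0],[0,0,0],22],[[0,0,0],[0,0,0],22],[[0,0,0],[0,0,0],22]])

```text
t: 13.25
position: [0.4423, 0.002, 0.0633]
eef_rot: [3.141, 0.0, 1.571]
ft_force: [0.7, 0.3, 1.5]
finger_gap: 0.365
finger_force: 35.0
```

Request:
send_rows(motion=[[[0,0,0],[0,0,2],22],[[0,0,0],[0,0,5],22],[[0,0,0],[0,0,10],22],[[0,0,0],[0,0,14],22],[[0,0,0],[0,0,14],22],[[0,0,0],[0,0,10],22],[[0,0,0],[0,0,5],22],[[0,0,0],[0,0,0],22],[[0,0,0],[0,0,0],22]])

```text
t: 14.15
position: [0.4418, 0.0021, 0.1228]
eef_rot: [-3.141, -0.0, 1.571]
ft_force: [-0.8, 0.2, -1.8]
finger_gap: 0.369
finger_force: 35.0
```

Request:
send_rows(motion=[[[0,0,0],[8,-7,0],22],[[0,0,0],[20,-17,0],22],[[0,0,0],[28,-23,0],22],[[0,0,0],[28,-23,0],22],[[0,0,0],[28,-23,0],22],[[0,0,0],[28,-23,0],22],[[0,0,0],[28,-23,0],22],[[0,0,0],[20,-17,0],22],[[0,0,0],[9,-8,0],22],[[0,0,0],[4,-4,0],22]])

```text
t: 15.15
position: [0.6436, -0.1675, 0.1215]
eef_rot: [-3.14, -0.0, 1.57]
ft_force: [-0.0, -0.1, -2.3]
finger_gap: 0.366
finger_force: 35.0
```

Request:
send_rows(motion=[[[0,0,0],[0,0,0],22],[[0,0,0],[0,0,-8],22],[[0,0,0],[0,0,-14],22],[[0,0,0],[0,0,-14],22],[[0,0,0],[0,0,-11],22],[[0,0,0],[0,0,-6],22],[[0,0,0],[0,0,-3],22],[[0,0,0],[0,0,-2],22],[[0,0,0],[0,0,0],22]])

```text
t: 16.05
position: [0.6433, -0.166, 0.0653]
eef_rot: [3.141, 0.0, 1.571]
ft_force: [0.1, 0.6, -1.7]
finger_gap: 0.361
finger_force: 35.0
```

Request:
send_rows(motion=[[[0,0,0],[0,0,-1],22],[[0,0,0],[0,0,-1],22],[[0,0,0],[0,0,0],22]])

```text
t: 16.35
position: [0.6433, -0.166, 0.0634]
eef_rot: [3.141, 0.0, 1.571]
ft_force: [0.1, -0.3, -2.3]
finger_gap: 0.369
finger_force: 35.0
```

Request:
send_rows(motion=[[[0,0,0],[0,0,0],30],[[0,0,0],[0,0,0],34],[[0,0,0],[0,0,0],42],[[0,0,0],[0,0,0],55],[[0,0,0],[0,0,0],70],[[0,0,0],[0,0,5],80],[[0,0,0],[0,0,15],88],[[0,0,0],[0,0,25],88],[[0,0,0],[0,0,25],88],[[0,0,0],[0,0,15],88]])

```text
t: 17.35
position: [0.6445, -0.1665, 0.152]
eef_rot: [3.138, 0.002, 1.571]
ft_force: [-0.8, -0.8, -0.7]
finger_gap: 0.992
finger_force: 0.0
```

Request:
send_rows(motion=[[[0,0,0],[-2,12,0],88],[[0,0,0],[-4,30,0],88],[[0,0,0],[-5,40,0],88],[[0,0,0],[-5,40,0],88],[[0,0,0],[-4,28,0],88],[[0,0,0],[-2,12,-10],88],[[0,0,0],[-1,4,-25],88],[[0,0,0],[0,0,-30],88],[[0,0,0],[0,0,-25],88],[[0,0,0],[0,0,-10],88]])

```text
t: 18.35
position: [0.6171, 0.0003, 0.0438]
eef_rot: [-3.135, -0.001, 1.571]
ft_force: [-0.3, -0.1, -1.1]
finger_gap: 1.001
finger_force: 0.0
```

```bash
python3 - <<'E'
from meas import *
o=observe();print(o["position"])
c=get_calibration("top"); im=shot("top","t6"); hsv=cv2.cvtColor(im,cv2.COLOR_RGB2HSV).astype(int); H,S,V=hsv[...,0],hsv[...,1],hsv[...,2]
red=((H<6)|(H>174))&(S>150)&(V>80); p=big(red,(400,90,500,200)); print("cap",circ(W(c,p,.134)))
p=big((V<60),(415,110,490,185)); print("mat",circ(W(c,p,.006)))
p=big((H>95)&(H<125)&(S>90),(322,110,410,205)); print("dish floor",circ(W(c,p,.005)))
E
```

```text
[6.17088628e-01 2.66486649e-04 4.37762196e-02]
cap (array([917.3, 746.3]), 0.0)
mat (array([ 668.4, -173.4]), 198.1)
dish floor (array([583.4,  44.7]), 6.6)
```

Request:
send_rows(motion=[[[0,0,0],[0,0,-15],88],[[0,0,0],[0,0,-20],88],[[0,0,0],[0,0,-20],88],[[0,0,0],[0,0,-10],88],[[0,0,0],[0,0,-5],88],[[0,0,0],[0,0,-2],88],[[0,0,0],[0,0,0],88]])

```text
t: 19.1
position: [0.6207, -0.0001, -0.0233]
eef_rot: [3.14, 0.0, 1.571]
ft_force: [-0.1, 0.7, 0.9]
finger_gap: 1.0
finger_force: 0.0
```

Request:
send_rows(grip_force=15, motion=[[[0,0,0],[0,0,0],80],[[0,0,0],[0,0,0],74],[[0,0,0],[0,0,0],68],[[0,0,0],[0,0,0],62],[[0,0,0],[0,0,0],58],[[0,0,0],[0,0,0],55],[[0,0,0],[0,0,0],55]])

```text
t: 19.8
position: [0.6203, -0.0, -0.0234]
eef_rot: [3.141, 0.0, 1.571]
ft_force: [-0.7, -0.1, 4.9]
finger_gap: 0.737
finger_force: 14.8
```

Request:
send_rows(grip_force=20, motion=[[[0,0,0],[0,0,2],55],[[0,0,0],[0,0,6],55],[[0,0,0],[0,0,14],55],[[0,0,0],[-6,0,14],55],[[0,0,0],[-18,0,9],55],[[0,0,0],[-28,-1,0],55],[[0,0,0],[-30,0,0],55],[[0,0,0],[-30,0,0],55],[[0,0,0],[-30,-1,0],55],[[0,0,0],[-20,0,0],55]])

```text
t: 20.8
position: [0.4562, -0.0018, 0.0216]
eef_rot: [-3.141, -0.0, 1.571]
ft_force: [0.3, -0.5, -1.1]
finger_gap: 0.738
finger_force: 20.0
```

Request:
send_rows(motion=[[[0,0,0],[-10,0,0],55],[[0,0,0],[-4,0,0],55],[[0,0,0],[0,0,-6],55],[[0,0,0],[0,0,-12],55],[[0,0,0],[0,0,-10],55],[[0,0,0],[0,0,-6],55],[[0,0,0],[0,0,-3],55],[[0,0,0],[0,0,0],55],[[0,0,0],[0,0,0],55]])

```text
t: 21.7
position: [0.4442, -0.002, -0.0159]
eef_rot: [-3.142, 0.0, 1.571]
ft_force: [1.4, -0.2, -1.0]
finger_gap: 0.74
finger_force: 20.0
```

Request:
send_rows(motion=[[[0,0,0],[0,0,-1],55],[[0,0,0],[0,0,-1],55],[[0,0,0],[0,0,0],62],[[0,0,0],[0,0,0],66],[[0,0,0],[0,0,0],72],[[0,0,0],[0,0,0],80],[[0,0,0],[0,0,0],88],[[0,0,0],[0,0,5],88],[[0,0,0],[0,0,15],88],[[0,0,0],[0,0,25],88]])

```text
t: 22.7
position: [0.4426, -0.0016, 0.0267]
eef_rot: [-3.138, -0.001, 1.571]
ft_force: [0.6, -0.7, 0.9]
finger_gap: 0.997
finger_force: 0.0
```

Request:
send_rows(motion=[[[0,0,0],[0,5,35],88],[[0,0,0],[0,15,35],88],[[0,0,0],[1,30,25],88],[[0,0,0],[1,40,10],88],[[0,0,0],[1,40,0],88],[[0,0,0],[1,35,0],88],[[0,0,0],[0,20,0],88],[[0,0,0],[0,9,0],88],[[0,0,0],[0,0,0],88]])

```text
t: 23.6
position: [0.4479, 0.1927, 0.1322]
eef_rot: [-3.141, 0.0, 1.573]
ft_force: [-0.4, -0.8, 0.9]
finger_gap: 0.999
finger_force: 0.0
```

```bash
python3 - <<'E'
from meas import *
o=observe();print(o["position"])
c=get_calibration("wrist"); im=shot("wrist","w7"); shot("scene","s7")
print("cup rim proj",proj(c,[.4477,.1928,.086]))
c=get_calibration("top"); t=shot("top","t7")
cv2.imwrite("pics/j7.png",np.hstack([cv2.resize(im,(400,250)),cv2.resize(t,(400,250))])[:,:,::-1])
hsv=cv2.cvtColor(t,cv2.COLOR_RGB2HSV).astype(int); H,S,V=hsv[...,0],hsv[...,1],hsv[...,2]
red=((H<6)|(H>174))&(S>150)&(V>80); p=big(red,(400,90,500,200)); print("cap",circ(W(c,p,.134)))
p=big((V<60),(415,110,490,185)); print("mat",circ(W(c,p,.006)))
p=big((H>95)&(H<125)&(S>90),(340,205,420,285)); print("dish floor",circ(W(c,p,.011)))
E
```

```text
[0.44785295 0.19266686 0.13217753]
cup rim proj (np.float64(318.570203779154), np.float64(210.17373221232077))
cap (array([ 642.7, -165.3]), 31.6)
mat (array([ 647.1, -171.4]), 119.8)
dish floor (array([443.7,  -1.6]), 48.9)
```

View pics/j7.png

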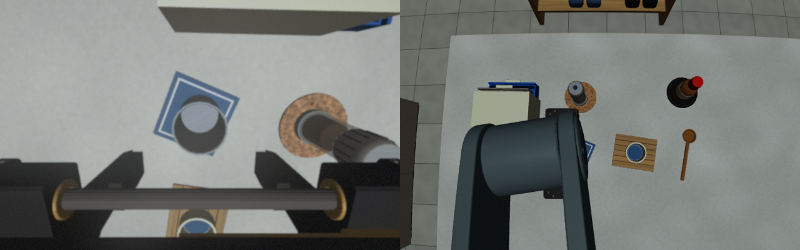

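The bottle is on the mat at (643,-165) and the dish on the board at (444,-2), both centred. The wrist view shows the cup centred between the fingers at about (320,200). Descending onto the cup.

Request:
send_rows(motion=[[[0,0,0],[0,0,-8],88],[[0,0,0],[0,0,-20],88],[[0,0,0],[0,0,-28],88],[[0,0,0],[0,0,-28],88],[[0,0,0],[0,0,-20],88],[[0,0,0],[0,0,-12],88],[[0,0,0],[0,0,-5],88],[[0,0,0],[0,0,0],88]])

```text
t: 24.55
position: [0.448, 0.1917, 0.0108]
eef_rot: [-3.141, 0.0, 1.57]
ft_force: [-0.1, 0.6, -0.4]
finger_gap: 1.0
finger_force: 0.0
```

Request:
send_rows(grip_force=15, motion=[[[0,0,0],[0,0,0],80],[[0,0,0],[0,0,0],74],[[0,0,0],[0,0,0],68],[[0,0,0],[0,0,0],62],[[0,0,0],[0,0,0],58],[[0,0,0],[0,0,0],55],[[0,0,0],[0,0,0],55]])

```text
t: 25.25
position: [0.4486, 0.1922, 0.0116]
eef_rot: [3.141, -0.0, 1.571]
ft_force: [0.3, 0.1, 5.5]
finger_gap: 0.721
finger_force: 14.6
```

Request:
send_rows(grip_force=20, motion=[[[0,0,0],[0,0,2],55],[[0,0,0],[0,0,5],55],[[0,0,0],[0,0,12],55],[[0,0,0],[0,0,14],55],[[0,0,0],[0,0,12],55],[[0,0,0],[0,0,5],55],[[0,0,0],[0,0,0],55]])

```text
t: 25.95
position: [0.4489, 0.1922, 0.0622]
eef_rot: [3.14, -0.0, 1.571]
ft_force: [0.7, 0.8, -1.1]
finger_gap: 0.72
finger_force: 19.3
```

Request:
send_rows(motion=[[[0,0,0],[6,-8,0],55],[[0,0,0],[16,-20,0],55],[[0,0,0],[24,-30,0],55],[[0,0,0],[24,-30,0],55],[[0,0,0],[24,-30,0],55],[[0,0,0],[24,-30,0],55],[[0,0,0],[18,-24,0],55],[[0,0,0],[10,-12,0],55],[[0,0,0],[5,-7,0],55],[[0,0,0],[1,-1,0],55]])

```text
t: 26.95
position: [0.5998, -0.0002, 0.0605]
eef_rot: [-3.14, -0.0, 1.57]
ft_force: [0.1, 0.6, -1.8]
finger_gap: 0.72
finger_force: 19.4
```

Request:
send_rows(motion=[[[0,0,0],[0,0,-6],55],[[0,0,0],[0,0,-12],55],[[0,0,0],[0,0,-14],55],[[0,0,0],[0,0,-12],55],[[0,0,0],[0,0,-6],55],[[0,0,0],[0,0,-3],55],[[0,0,0],[0,0,-1],55],[[0,0,0],[0,0,0],55]])

```text
t: 27.75
position: [0.6004, -0.0, 0.0073]
eef_rot: [3.141, 0.0, 1.571]
ft_force: [0.1, 0.5, -1.5]
finger_gap: 0.719
finger_force: 19.4
```

Request:
send_rows(motion=[[[0,0,0],[0,0,-1],55],[[0,0,0],[0,0,-1],55],[[0,0,0],[0,0,0],60],[[0,0,0],[0,0,0],64],[[0,0,0],[0,0,0],72],[[0,0,0],[0,0,0],80],[[0,0,0],[0,0,0],88],[[0,0,0],[0,0,5],88],[[0,0,0],[0,0,20],88],[[0,0,0],[0,0,35],88]])

```text
t: 28.75
position: [0.5978, 0.0004, 0.0634]
eef_rot: [-3.136, -0.001, 1.571]
ft_force: [0.0, 0.5, 0.4]
finger_gap: 0.999
finger_force: 0.0
```

Request:
send_rows(motion=[[[0,0,0],[0,0,35],88],[[0,0,0],[0,5,30],88],[[0,0,0],[2,15,15],88],[[0,0,0],[4,28,5],88],[[0,0,0],[5,38,0],88],[[0,0,0],[5,38,0],88],[[0,0,0],[4,30,0],88],[[0,0,0],[1,16,0],88],[[0,0,0],[0,7,0],88],[[0,0,0],[0,0,0],88]])

```text
t: 29.75
position: [0.6206, 0.1775, 0.1496]
eef_rot: [-3.141, 0.0, 1.572]
ft_force: [-0.6, 0.4, -0.1]
finger_gap: 1.0
finger_force: 0.0
```

```bash
python3 - <<'E'
from meas import *
o=observe();print(o["position"])
c=get_calibration("wrist"); im=shot("wrist","w8")
for z,r in((.144,.006),(.128,.0225)):
  for dx,dy in((-r,0),(r,0),(0,r),(0,-r)):
    u,v=proj(c,[.6212+dx,.177+dy,z]); cv2.circle(im,(int(u),int(v)),2,(255,0,255),-1)
t=shot("top","t8")
cv2.imwrite("pics/j8.png",np.hstack([cv2.resize(im[100:400,120:520],(400,300)),cv2.resize(t[80:280,230:500],(400,300))])[:,:,::-1])
E
```

```text
[0.62062616 0.17750795 0.14957794]
```

View pics/j8.png

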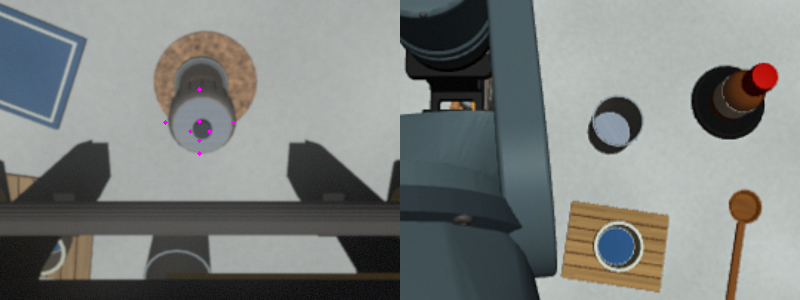

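My grinder estimate overlays the nut to within about 2 px, and the cup is parked at about (600,0). Descending to grip the twist top.

Request:
send_rows(motion=[[[0,0,0],[1,0,-8],88],[[0,0,0],[0,0,-18],88],[[0,0,0],[0,0,-24],88],[[0,0,0],[0,0,-20],80],[[0,0,0],[0,0,-12],70],[[0,0,0],[0,0,-6],65],[[0,0,0],[0,0,-2],65],[[0,0,0],[0,0,0],65]])

```text
t: 30.65
position: [0.6226, 0.1769, 0.0606]
eef_rot: [3.141, -0.0, 1.571]
ft_force: [0.2, -0.8, 0.4]
finger_gap: 0.738
finger_force: 0.0
```

Request:
send_rows(grip_force=35, motion=[[[0,0,0],[0,0,0],58],[[0,0,0],[0,0,0],52],[[0,0,0],[0,0,0],46],[[0,0,0],[0,0,0],40],[[0,0,0],[0,0,0],36],[[0,0,0],[0,0,0],34],[[0,0,0],[0,0,0],34],[[0,0,0],[0,0,0],34]])

```text
t: 31.45
position: [0.6226, 0.1771, 0.0607]
eef_rot: [3.14, -0.0, 1.571]
ft_force: [0.2, 0.7, 4.0]
finger_gap: 0.502
finger_force: 35.3
```

Request:
send_rows(motion=[[[0,0,0],[0,0,2],34],[[0,0,0],[0,0,5],34],[[0,0,0],[0,0,10],34],[[0,0,0],[0,0,14],34],[[0,0,0],[0,0,12],34],[[0,0,0],[0,0,5],34],[[0,0,0],[0,0,0],34],[[0,0,0],[0,0,0],34]])

```text
t: 32.25
position: [0.622, 0.177, 0.1081]
eef_rot: [-3.142, 0.0, 1.571]
ft_force: [0.6, 0.2, -2.8]
finger_gap: 0.499
finger_force: 35.2
```

Request:
send_rows(motion=[[[0,0,0],[-8,0,0],34],[[0,0,0],[-20,2,0],34],[[0,0,0],[-28,3,0],34],[[0,0,0],[-30,3,0],34],[[0,0,0],[-30,3,0],34],[[0,0,0],[-28,2,0],34],[[0,0,0],[-20,2,0],34],[[0,0,0],[-11,0,0],34],[[0,0,0],[-6,0,0],34],[[0,0,0],[0,0,0],34]])

```text
t: 33.25
position: [0.4409, 0.192, 0.1081]
eef_rot: [3.141, 0.0, 1.571]
ft_force: [-0.1, 0.1, -2.8]
finger_gap: 0.499
finger_force: 35.2
```

Request:
send_rows(motion=[[[0,0,0],[0,0,-6],34],[[0,0,0],[0,0,-11],34],[[0,0,0],[0,0,-12],34],[[0,0,0],[0,0,-9],34],[[0,0,0],[0,0,-5],34],[[0,0,0],[0,0,-3],34],[[0,0,0],[0,0,-1],34],[[0,0,0],[0,0,0],34]])

```text
t: 34.05
position: [0.4413, 0.1921, 0.0612]
eef_rot: [3.141, -0.0, 1.571]
ft_force: [0.1, -1.0, -2.6]
finger_gap: 0.498
finger_force: 35.2
```

Request:
send_rows(motion=[[[0,0,0],[0,0,-1],34],[[0,0,0],[0,0,0],34],[[0,0,0],[0,0,0],42],[[0,0,0],[0,0,0],46],[[0,0,0],[0,0,0],54],[[0,0,0],[0,0,0],66],[[0,0,0],[0,0,0],80],[[0,0,0],[0,0,5],88],[[0,0,0],[0,0,20],88],[[0,0,0],[0,0,30],88]])

```text
t: 35.05
position: [0.4395, 0.1917, 0.1145]
eef_rot: [-3.138, 0.001, 1.571]
ft_force: [0.6, -0.4, 0.2]
finger_gap: 0.999
finger_force: 0.0
```

Request:
send_rows(motion=[[[0,0,0],[2,0,28],88],[[0,0,0],[10,-10,8],88],[[0,0,0],[22,-25,0],88],[[0,0,0],[29,-36,0],88],[[0,0,0],[29,-36,0],88],[[0,0,0],[29,-36,0],88],[[0,0,0],[22,-28,0],88],[[0,0,0],[12,-15,0],88],[[0,0,0],[4,-6,0],88],[[0,0,0],[0,0,0],88]])

```text
t: 36.05
position: [0.5999, -0.001, 0.1501]
eef_rot: [-3.14, -0.0, 1.569]
ft_force: [-0.6, 0.5, -0.7]
finger_gap: 0.998
finger_force: 0.0
```

```bash
python3 - <<'E'
from meas import *
o=observe();print(o["position"])
c=get_calibration("wrist"); im=shot("wrist","w9")
for a in np.linspace(0,6.28,16):
    u,v=proj(c,[.6004+.033*np.cos(a),.033*np.sin(a),.08]); cv2.circle(im,(int(u),int(v)),2,(255,0,255),-1)
t=shot("top","t9")
cv2.imwrite("pics/j9.png",np.hstack([cv2.resize(im[100:400,120:520],(400,300)),cv2.resize(t[100:300,230:500],(400,300))])[:,:,::-1])
E
```

```text
[ 0.59992999 -0.00098348  0.15013786]
```

View pics/j9.png

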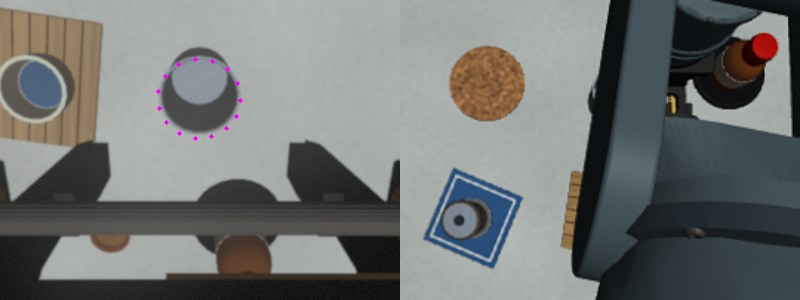

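The grinder stands on the tile. The cup is where it was parked, centred between the fingers at about (200,95) in the left panel. Now picking up the cup.

Request:
send_rows(motion=[[[0,0,0],[0,1,-10],88],[[0,0,0],[0,0,-25],88],[[0,0,0],[0,0,-32],88],[[0,0,0],[0,0,-32],88],[[0,0,0],[0,0,-24],88],[[0,0,0],[0,0,-14],88],[[0,0,0],[0,0,-6],88],[[0,0,0],[0,0,-1],88],[[0,0,0],[0,0,0],88]])

```text
t: 37.05
position: [0.6009, 0.0011, 0.0082]
eef_rot: [3.14, 0.0, 1.571]
ft_force: [-0.0, -0.6, -0.2]
finger_gap: 0.997
finger_force: 0.0
```

Request:
send_rows(grip_force=15, motion=[[[0,0,0],[0,0,0],80],[[0,0,0],[0,0,0],74],[[0,0,0],[0,0,0],68],[[0,0,0],[0,0,0],62],[[0,0,0],[0,0,0],58],[[0,0,0],[0,0,0],55],[[0,0,0],[0,0,0],55]])

```text
t: 37.75
position: [0.6004, 0.001, 0.0075]
eef_rot: [3.141, 0.0, 1.571]
ft_force: [0.4, 0.2, 4.2]
finger_gap: 0.721
finger_force: 15.2
```

Request:
send_rows(grip_force=20, motion=[[[0,0,0],[0,0,2],55],[[0,0,0],[0,0,5],55],[[0,0,0],[0,0,12],55],[[0,0,0],[0,0,14],55],[[0,0,0],[0,0,12],55],[[0,0,0],[0,0,5],55],[[0,0,0],[0,0,0],55]])

```text
t: 38.45
position: [0.6011, 0.0009, 0.0588]
eef_rot: [3.139, 0.001, 1.571]
ft_force: [0.2, 0.4, -1.4]
finger_gap: 0.717
finger_force: 20.1
```

Request:
send_rows(motion=[[[0,0,0],[1,8,0],55],[[0,0,0],[3,20,0],55],[[0,0,0],[4,28,0],55],[[0,0,0],[4,30,0],55],[[0,0,0],[4,30,0],55],[[0,0,0],[4,26,0],55],[[0,0,0],[3,18,0],55],[[0,0,0],[2,10,0],55],[[0,0,0],[1,4,0],55],[[0,0,0],[0,0,0],55]])

```text
t: 39.45
position: [0.6261, 0.1749, 0.0569]
eef_rot: [-3.141, 0.0, 1.571]
ft_force: [-0.7, 0.1, -1.5]
finger_gap: 0.714
finger_force: 20.1
```

Request:
send_rows(motion=[[[0,0,0],[0,0,-6],55],[[0,0,0],[0,0,-11],55],[[0,0,0],[0,0,-12],55],[[0,0,0],[0,0,-8],55],[[0,0,0],[0,0,-4],55],[[0,0,0],[0,0,-1],55],[[0,0,0],[0,0,0],55],[[0,0,0],[0,0,0],55]])

```text
t: 40.25
position: [0.6265, 0.1751, 0.0156]
eef_rot: [3.141, -0.0, 1.571]
ft_force: [-0.6, 0.3, -1.9]
finger_gap: 0.719
finger_force: 20.1
```

Next I lower the last 2 mm, release, and back away so the top camera can see everything.

Request:
send_rows(motion=[[[0,0,0],[0,0,-1],55],[[0,0,0],[0,0,-1],55],[[0,0,0],[0,0,0],60],[[0,0,0],[0,0,0],64],[[0,0,0],[0,0,0],72],[[0,0,0],[0,0,0],80],[[0,0,0],[0,0,0],88],[[0,0,0],[0,0,5],88],[[0,0,0],[0,0,20],88],[[0,0,0],[0,0,35],88]])

```text
t: 41.25
position: [0.6237, 0.1748, 0.0711]
eef_rot: [-3.136, 0.001, 1.571]
ft_force: [-0.1, -0.4, -0.3]
finger_gap: 0.999
finger_force: 0.0
```

Request:
send_rows(motion=[[[0,0,0],[0,0,40],88],[[0,0,0],[0,0,40],88],[[0,0,0],[0,-15,20],88],[[0,0,0],[0,-35,5],88],[[0,0,0],[-5,-45,0],88],[[0,0,0],[-10,-45,0],88],[[0,0,0],[-10,-45,0],88],[[0,0,0],[-10,-45,0],88],[[0,0,0],[-15,-45,0],88],[[0,0,0],[-20,-45,0],88]])

```text
t: 42.25
position: [0.5557, -0.1467, 0.1787]
eef_rot: [3.141, 0.0, 1.571]
ft_force: [0.3, -0.5, 0.7]
finger_gap: 1.002
finger_force: 0.0
```

Request:
send_rows(motion=[[[0,0,0],[-30,-38,0],88],[[0,0,0],[-30,-38,0],88],[[0,0,0],[-30,-38,0],88],[[0,0,0],[-30,-38,0],88],[[0,0,0],[-30,-38,0],88],[[0,0,0],[-30,-38,0],88],[[0,0,0],[-30,-30,0],88],[[0,0,0],[-20,-20,0],88],[[0,0,0],[-10,-10,0],88],[[0,0,0],[0,0,0],88]])

```text
t: 43.25
position: [0.3152, -0.4339, 0.1784]
eef_rot: [3.141, 0.0, 1.568]
ft_force: [0.6, -0.2, -0.4]
finger_gap: 1.0
finger_force: 0.0
```

```bash
python3 - <<'E'
from meas import *
o=observe();print(o["position"])
c=get_calibration("top"); t=shot("top","t10")
cv2.imwrite("pics/j10.png",cv2.resize(t[110:290,235:505],None,fx=2.9,fy=2.9,interpolation=cv2.INTER_CUBIC)[:,:,::-1])
hsv=cv2.cvtColor(t,cv2.COLOR_RGB2HSV).astype(int); H,S,V=hsv[...,0],hsv[...,1],hsv[...,2]
red=((H<6)|(H>174))&(S>150)&(V>80); p=big(red,(400,90,500,200)); print("cap",circ(W(c,p,.134)))
p=big((H>95)&(H<125)&(S>90),(340,205,420,285)); print("dish floor",circ(W(c,p,.011)))
print("spoon",rect(W(c,big(((H<25)&(S>70)&(V>40)),(430,195,490,300)),.006)))
E
```

```text
[ 0.31522971 -0.43388486  0.1783687 ]
cap (array([ 643. , -164.9]), 31.3)
dish floor (array([443.7,  -1.6]), 48.9)
spoon ((435.67327880859375, -178.63021850585938), (44.600093841552734, 166.27349853515625), 85.5688705444336)
```

View pics/j10.png

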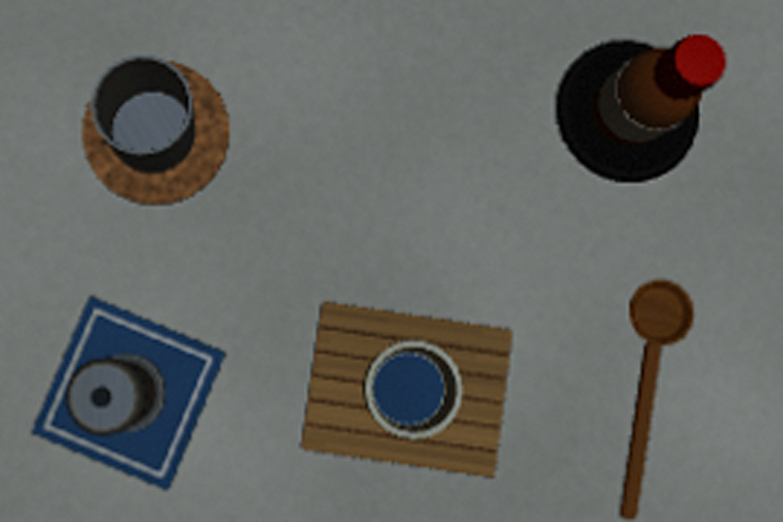

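All four stand upright on their own mats: cup rim at crop (142,105), grinder nut at (101,397), dish at (413,390) and bottle cap at (700,61). The spoon hasn't moved. I'll check the cup and grinder numerically, then hand in.

```bash
python3 - <<'E'
from meas import *
c=get_calibration("top"); f=lambda x,y:(235+x/2.9,110+y/2.9)
g=W(c,[f(101,397)],.144)[0]*1000; k=W(c,[f(142,105)],.086)[0]*1000; print(g,k)
if np.hypot(*(g-[441,191.7]))<9 and np.hypot(*(k-[626,175.3]))<9: print(hand_in())
E
```

```text
[440.78344934 191.70068958] [624.52986113 176.48885661]
the job is handed in; nothing more can be done
None
```

The job is handed in: the cup is on the cork coaster, the grinder on the blue tile, the dish on the bamboo board and the soy bottle on the drip mat, each upright and within about 2 mm of centre in the last top-camera picture, with the spoon unmoved; no verdict came back.

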